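# Touch-test the hob with the surface probe

## Task

The portable hob has been unplugged to cool before it is put away: lift the small milk pan off it and stand it on the wooden board, then take the surface probe out of its leaning holder. Hold the probe upright with its spring foot inside the small printed ring in the middle of the cooking zone, pressed lightly so that the spring is about half in and not bottomed, and finish holding it there, still gripped and still pressing, as for taking a reading. Do not drop the pan or the probe, and leave the lemon, glasses, shaker and onion where they are.

Things in the scene. Friction and masses are not known exactly. Their poses are not given: they have to be found in the camera images.
- hob: portable hob, fixed, 280 (its x) x 240 (its y) x 58 mm high, flat black glass top at 58 mm; a control knob at its front right corner stands 14 mm above the glass. Origin under its centre; +z up, -x is its front with the keys. Its unplugged lead lies coiled behind it, up to 245 mm from the origin along +x, under 35 mm high
- hob_spot (a point): the sensor spot on the glass: centre of the small printed ring (31 mm across, with the large zone ring, 156 mm across, about the same centre); at hob x = +20 mm, y = 0, z = 58 mm (glass surface). At the start the milk pan stands over it
- pan: small empty steel milk pan, loose, about 0.3 kg; 100 mm across (foot 84, rim 105) and 61 mm high; origin at the centre of its underside, +z up. A straight level wooden bar handle points along its -x: 16 mm wide (y), 13 mm high, its middle 50 mm above the underside, from 63 to 168 mm from the axis. It balances about 10 mm from the axis towards the handle
- pan_grip (a point): point to grip on the pan's handle: 85 mm from the pan's axis along -x and 50 mm above its underside; close the fingers along the pan's y (16 mm)
- board: wooden paddle board lying flat, fixed, 145 (its x) x 430 (its y) x 16 mm thick; origin at the centre of its underside. Blade from y = -215 (end near the robot) to +137 mm, narrow handle beyond. The lemon lies at about y = +100 mm; the blade from y = -200 to +20 mm is bare. Board and probe holder stand one to the left and one to the right of the hob, either way round
- holder: probe holder, fixed: steel base 130 (x) x 90 (y) x 11 mm with a square plastic sleeve (30 mm outside, 22 mm inside, 90 mm long, open at the top) leaning 0.35 rad from vertical towards the holder's -x. Origin under the base's centre
- holder_rim (a point): centre of the sleeve's upper rim, at holder x = -20 mm, z = 105 mm; axes as the holder's
- probe: surface probe thermometer, loose, about 0.10 kg, straight, 202 mm long; origin at the middle of its foot's contact face (spring out), +z along the probe to the handle's top, small display on its -x side. Stands in the holder at the start, leaning 0.35 rad with it (yaw as the holder's); draw it at least 95 mm along its own axis to free it. Upright = its z vertical, handle on top
- probe_grip (a point): on the probe's axis, 165 mm above the foot's face: point to grip, closing along the probe's y. From the foot up: copper foot 14 mm across, stem 9 mm across, black neck 20 mm across at 74 to 90 mm that fits the sleeve, black collar 34 (x) x 28 (y) mm at 90 to 98 mm that rests on the sleeve's rim, flat-sided white handle 28 (x) x 24 (y) mm at 98 to 202 mm
- probe_tip (a point): middle of the foot's contact face; it moves up with the foot
- probe_foot (a joint): how far the spring foot is pushed into the stem, m: 0 = out, 0.010 = bottomed. The spring needs about 1.5 N to start and 5.0 N at 0.010 (350 N/m), about 3.3 N half in
- lemon: lemon on the far part of the board, 71 x 53 x 51 mm; leave it
- glass_left: waisted tea glass, 61 mm across, 88 mm high, behind the hob on the left; origin under its centre; leave it
- glass_right: waisted tea glass like the other, behind the hob on the right; leave it
- shaker: salt shaker, 44 mm across, 90 mm high, at the left; leave it
- onion: onion, 78 x 79 x 85 mm, at the right; leave it
Not all that is in view belongs to the job. Leave any red look-alike of the holder alone.

How it is judged:
By the outcome, as a careful person would: the job done as asked, in the order asked, and still so for the second after the job is handed in, while the arm keeps its last pose, push and grip.
It also fails if it takes over 51 s, if anything falls off the work surface, if the arm or the gripper's body presses on something with over 40 N, if the wrist force passes 120 N, or if a joint passes its speed limit or range.

## Robot

A 6-joint arm with a two-finger parallel gripper is mounted at the origin on a cart in front of the work surface, level with it; the furniture and walls round the work are solid. World frame = base frame: x ahead of the robot, y to its left, z up, the work surface at z = 0. Lengths are in m, angles in rad, forces in N, time in s.
With the tool pointing down it reaches from about 0.25 to 0.725 m from the base axis. Payload 4 kg.
Tool frame: the origin (TCP) lies on the centre line of the jaws, within the pads' length; the fingertips stand ahead of it and the grasp point (between the pads) lies 3 mm ahead of it (bot.tcp_to_tips is the z of the fingertips in the tool frame, in m); z points along the fingers, y is the line along which they close (so a half turn about z gives the same grasp; the last joint's range is limited). The gripper opens to 85 mm and grips with 20 to 120 N. Pads are 22 mm wide; open, the fingers measure 114 mm over their backs; the gripper's body (76 mm by 85 mm) begins 54 mm behind the grasp point. The pads swing forward as they close: fully open they stand 13 mm farther back than shut.
Start: joints at [1.185, 0.241, 0.005, 1.335, 0, 1.571], TCP at [0.188, 0.463, 0.253] pointing down, gripper open.
Joint ranges: [-2.72, 2.72], [-1.05, 1.87], [-1.09, 1.28], [-1.99, 2.15], [-1.42, 1.44], [-3.14, 3.14]. Speed limits (rad/s): [2.79, 2.79, 3.14, 3.14, 3.14, 3.14].

## Interface

Orientations are given as a unit quaternion [x, y, z, w].
In Python, from workcell import telemetry, camera, camera_params, ticket, boxes_of, cut_out, spot_point, bot gives the robot as it stands.
- The arm moves only by the shell command python3 -m creep 'ROWS'. ROWS is text: rows parted by semicolons, each of 5 numbers parted by spaces: the opening, from 0 (shut) to 1 (fully open), then the shift along the tool's x, y, z in units of 150 mm (1.0 is 150 mm), then the turn about the tool's z in units of 180 degrees (1.0 is 180 degrees). In form: claw x y z turn; .... A call has 1 to 12 rows; each row is the pose to reach, as a shift and turn from the pose commanded when the call began, along the tool's axes at that moment, turning the shorter way round; what a row does not reach only later rows make up. A row lasts 1/8 s, in which the tool goes at most 62.5 mm and 10.7 degrees, less where a joint would pass 70% of its speed; a pose out of reach is approached as far as the arm can. A call with a number of a shift or a turn outside -1 to 1 is refused whole. A call with a gripper value outside its range is refused whole. The fingers move at their own pace and stop on an object; the grip force is fixed at half the most. Time passes only in rows, so rows that repeat a pose let the fingers close. It gives the time, the measured TCP pose, the force, the opening and the grip force at its end, in the units of the state.
- telemetry.get_obs(): the state, without advancing time (a new reading comes with each control period).
- camera(name): name is "scene" or "top" or "wrist"; returns the picture (400x640x3 uint8, red, green, blue); there is no depth.
- camera_params(name): a dict with "camera_matrix" (3x3 intrinsics, pixels), "eye" and "attitude" of the camera in the world. Camera axes: x right, y down, z forward; pixel columns grow to the right and rows downward; lengths in m; the calibration is good to about 2 mm. The wrist camera is an equidistant fisheye: a pixel r from the principal point sees the ray r / f radians off the axis. A picture is of the moment at which its call begins: read the wrist's pose just before it. camera_params takes no time and is no camera call; for the wrist camera it gives the pose at the moment of the call.
- ticket.job_done(): hands the job in; it is judged then, once.
Trained networks look in the newest picture that a camera, given by its name, has taken for a name from the list of things; names that differ only in an ending like _2 or _b are one class to them, and where a whole thing is asked for, a point or a joint stands for the part that bears it (a point fixed in the world has none). Each returns a list of dicts, best first, with "conf" (0 to 1); they miss things now and then, are a little off and sometimes report something else, mostly with a low value. They report only what shows in the picture. A call takes as long as a camera call. They do not tell look-alikes from the thing itself.
- boxes_of(thing, camera): "at" ([x, y, z] in m, in world coordinates, good to about 4 mm: the middle of the surface that is visible of it).
- cut_out(thing, camera): "pixels" (400x640 bool, what is visible of it).
- spot_point(thing, camera): "at" ([x, y, z] in m, in world coordinates, good to about 4 mm: a listed point, or the origin of a listed thing).
The state is a dict: "clock": time; "joint_pos": joint angles; "joint_vel": joint speeds; "tau": joint torques, N m; "eef_pos": TCP position; "tool_rot": TCP orientation; "ft_force": force on the tool from outside, world axes, zero at the start; "ft_torque": the same for the moment, N m; "grip_width": finger opening in m; "grasp_force": force on a finger pad.
Only numpy, scipy, OpenCV 4.12 (cv2) and the standard library are available. Lean on these libraries where they do the work, as an engineer would, in place of code of your own. Each camera call takes 0.05 s, during which the arm holds its last target. There are 200 camera calls.

## Working session

There is one attempt and no reset: what is moved stays moved. The work goes in short steps, Python scripts to look and compute and a shell command to move; the robot and the scene stay as the last step left them, time stands still between calls to the robot, and variables do not carry over. Pictures are saved under pics/ and viewed, at most 10 in all, crops included, and the job is handed in when it is done.

```bash
ls; mkdir -p pics; cat > h.py <<'E'
import numpy as np,cv2
from workcell import telemetry,camera,camera_params,ticket,boxes_of,cut_out,spot_point,bot
from scipy.spatial.transform import Rotation as R
def snap(n,f):
    p=camera(n); cv2.imwrite('pics/'+f,p[:,:,::-1]); return p
def st():
    o=telemetry.get_obs(); print('t',round(o['clock'],2),'p',np.round(o['eef_pos'],4),'q',np.round(o['tool_rot'],4),'F',np.round(o['ft_force'],2),'w',round(float(o['grip_width']),4),'g',np.round(o['grasp_force'],1),'j',np.round(o['joint_pos'],3)); return o
E
python3 - <<'E'
from h import *
o=st(); print(bot.tcp_to_tips, R.from_quat(o['tool_rot']).as_matrix().round(3))
print({k:np.round(v,3).tolist() for k,v in camera_params('top').items()})
a=snap('top','top0.png'); 
for t in ['hob_spot','hob','pan','pan_grip','board','holder','holder_rim','probe','probe_grip','probe_tip']:
    print(t,[(np.round(d['at'],3).tolist(),round(d['conf'],2)) for d in spot_point(t,'top')[:3]])
b=snap('scene','scene0.png')
for t in ['pan','pan_grip','holder','holder_rim','probe','probe_grip','hob','board']:
    print(t,[(np.round(d['at'],3).tolist(),round(d['conf'],2)) for d in spot_point(t,'scene')[:3]])
st()
E
```

```text
pics
t 0.0 p [0.1879 0.4627 0.2524] q [ 1.917e-01  9.815e-01 -1.000e-03 -2.000e-04] F [ 0.51 -0.51  0.12] w 0.0852 g 0.0 j [ 1.185  0.241  0.004  1.335 -0.     1.571]
0.022 [[-0.927  0.376 -0.001]
 [ 0.376  0.927 -0.002]
 [-0.    -0.002 -1.   ]]
{'camera_matrix': [[367.176, 0.0, 318.253], [0.0, 367.176, 202.749], [0.0, 0.0, 1.0]], 'eye': [0.309, -0.013, 1.281], 'attitude': [0.729, -0.676, 0.074, -0.078]}
hob_spot [([0.527, 0.011, 0.06], 0.61)]
hob [([0.502, 0.018, -0.0], 0.76)]
pan [([0.517, 0.013, 0.058], 0.83), ([0.552, -0.309, 0.002], 0.46)]
pan_grip [([0.434, 0.011, 0.111], 0.97)]
board [([0.582, 0.321, -0.002], 0.94)]
holder [([0.554, -0.309, 0.002], 0.67), ([0.354, -0.235, 0.001], 0.67)]
holder_rim [([0.334, -0.244, 0.107], 0.95), ([0.533, -0.314, 0.107], 0.55)]
probe [([0.561, -0.304, 0.022], 0.7)]
probe_grip [([0.531, -0.313, 0.101], 0.72), ([0.505, -0.319, 0.173], 0.56)]
probe_tip [([0.757, 0.173, -0.005], 0.73)]
pan [([0.517, 0.016, 0.054], 0.71), ([0.431, 0.004, 0.107], 0.63)]
pan_grip [([0.431, 0.003, 0.106], 0.9), ([0.518, 0.017, 0.054], 0.6), ([0.53, 0.014, 0.055], 0.23)]
holder [([0.349, -0.239, -0.0], 0.92), ([0.547, -0.309, -0.001], 0.62)]
holder_rim [([0.529, -0.309, 0.104], 0.96), ([0.336, -0.244, 0.108], 0.78), ([0.589, 0.49, -0.001], 0.29)]
probe [([0.559, -0.306, 0.02], 0.74), ([0.517, 0.017, 0.055], 0.5)]
probe_grip [([0.504, -0.32, 0.177], 0.45)]
hob [([0.508, 0.017, -0.002], 0.56)]
board [([0.573, 0.325, 0.003], 0.64)]
t 1.0 p [0.1881 0.4633 0.2533] q [ 0.1917  0.9815  0.     -0.    ] F [-0.17  0.6  -0.14] w 0.0852 g 0.0 j [1.185 0.241 0.005 1.335 0.    1.571]
```

View pics/top0.png

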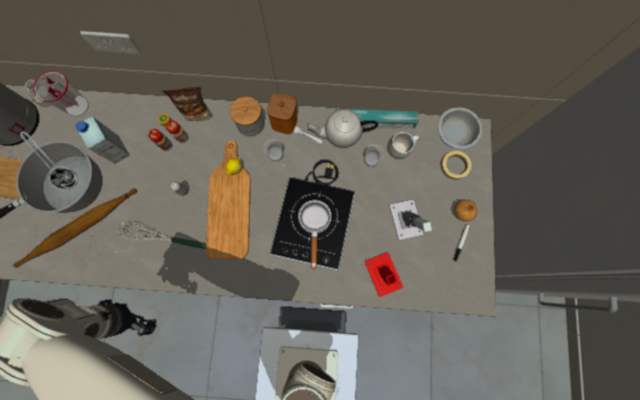

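View pics/scene0.png

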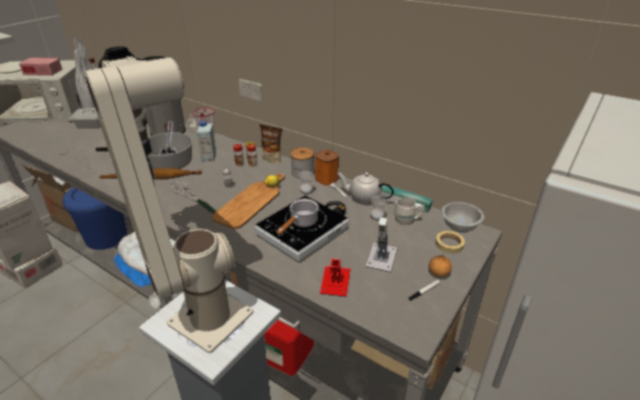

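```bash
cat >> h.py <<'E'
def plane(px,n,z):
    c=camera_params(n); K=c['camera_matrix']; px=np.atleast_2d(px).astype(float)
    d=np.c_[(px[:,0]-K[0][2])/K[0][0],(px[:,1]-K[1][2])/K[1][1],np.ones(len(px))]@R.from_quat(c['attitude']).as_matrix().T
    e=np.array(c['eye']); return e+d*((z-e[2])/d[:,2])[:,None]
def rect(n,thing,z,near):
    # footprint of a thing on plane z: centre, sizes, angle
    for d in cut_out(thing,n)[:3]:
        ys,xs=np.nonzero(d['pixels']); p=plane(np.c_[xs,ys],n,z)[:,:2]
        r=cv2.minAreaRect((p*1000).astype(np.float32)); print(thing,n,round(d['conf'],2),len(xs),np.round(r[0],1),np.round(r[1],1),round(r[2],1))
E
python3 - <<'E'
from h import *
p=camera('top'); s=camera('scene')
rect('top','hob',.058,0);rect('top','holder',.011,0);rect('top','board',.016,0)
d=cut_out('pan','top')[0]; ys,xs=np.nonzero(d['pixels']); q=plane(np.c_[xs,ys],'top',.11)[:,:2]
print('pan',d['conf'],len(xs)); 
o=np.argsort(q[:,0]); t=q[q[:,0]<.455]; print('handle',q.min(0),q.max(0),t.mean(0),len(t))
vx,vy,x0,y0=cv2.fitLine((t*1000).astype(np.float32),cv2.DIST_HUBER,0,.01,.01).ravel(); print('handle line',vx,vy,x0,y0)
d=cut_out('probe','top'); 
for e in d[:2]:
  ys,xs=np.nonzero(e['pixels']); print('probe',e['conf'],len(xs),xs.mean(),ys.mean())
for n in ['lemon','glass_left','glass_right','shaker','onion']: print(n,[(np.round(d['at'],3).tolist(),round(d['conf'],2)) for d in spot_point(n,'top')[:2]])
a=cv2.resize(p[180:310,340:470,::-1],(560,560),interpolation=cv2.INTER_CUBIC);
cv2.imwrite('pics/crop_h.png',a)
E
```

```text
hob top 0.67 5127 [551.6  10.7] [243.6 371.4] 81.6
holder top 0.9 784 [ 549.6 -306.2] [129.2  89.1] 15.5
holder top 0.74 1054 [ 356.3 -234.5] [134.1  92.2] 26.4
board top 0.56 3922 [582.  319.6] [428.2 150.2] 4.3
pan 0.71 942
handle [ 0.35618884 -0.03895708] [0.56993966 0.0597411 ] [0.41128816 0.00495384] 142
handle line 0.9977256 0.06740637 408.0852 4.9683046
probe 0.66 196 420.92857142857144 223.04591836734693
lemon [([0.686, 0.312, 0.017], 0.64)]
glass_left [([0.76, 0.175, -0.007], 0.84)]
glass_right [([0.756, -0.175, 0.004], 0.88)]
shaker [([0.596, 0.486, -0.0], 0.54)]
onion [([0.591, -0.506, -0.005], 0.71)]
```

View pics/crop_h.png

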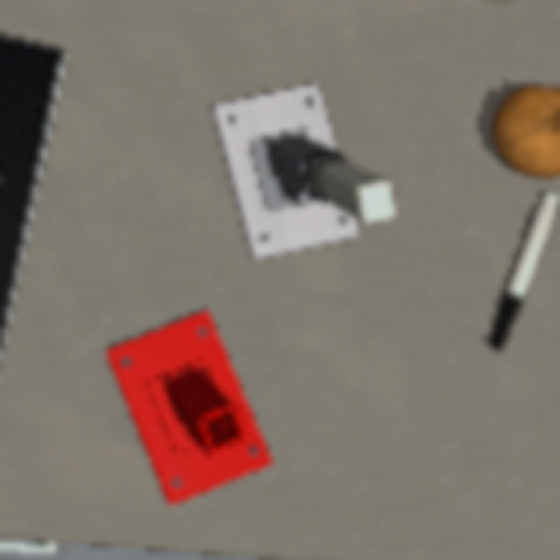

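```bash
cat >> h.py <<'E'
def go(x,y,z,yang):
    """units of shift (tool axes) and turn to TCP x,y,z with tool-y at yang deg (mod 180)"""
    o=st(); M=R.from_quat(o['tool_rot']).as_matrix(); s=M.T@(np.array([x,y,z])-o['eef_pos'])/.15
    a=np.degrees(np.arctan2(M[1,1],M[0,1])); d=(yang-a+90)%180-90
    print('shift',s.round(3),'turn',round(-d/180,3),'yang',round(a,1))
E
python3 - <<'E'
from h import *
go(.4325,.007,.2,94.2)
E
python3 -m creep '1 -0.9 -0.75 0.1 -0.146; 1 -0.9 -0.75 0.1 -0.146; 1 -0.9 -0.75 0.1 -0.146;1 -0.9 -0.75 0.1 -0.146'
python3 - <<'E'
from h import *
go(.4325,.007,.2,94.2)
E
```

```text
t 1.6 p [0.1882 0.4632 0.2533] q [ 0.1917  0.9814 -0.      0.    ] F [-0.64  0.06  0.59] w 0.0854 g 0.0 j [ 1.185  0.241  0.005  1.335 -0.     1.571]
shift [-2.654 -2.205  0.355] turn -0.146 yang 67.9
clock: 2.1
eef_pos: [0.2719, 0.3048, 0.2381]
tool_rot: [-0.033, 0.999, -0.001, -0.0]
ft_force: [0.1, -0.3, 0.6]
grip_width: 0.0855
grasp_force: 0.0
t 2.1 p [0.2719 0.3048 0.2381] q [-3.330e-02  9.994e-01 -7.000e-04 -2.000e-04] F [ 0.09 -0.34  0.56] w 0.0855 g 0.0 j [ 8.430e-01  6.900e-02 -2.420e-01  1.262e+00 -1.000e-03  7.760e-01]
shift [-0.936 -2.052  0.256] turn -0.002 yang 93.8
```

```bash
python3 -m creep '1 -0.2 -0.35 0 0; 1 -0.4 -0.7 0 0;1 -0.5 -1 0 0;1 -0.5 -1 0 0'
python3 -m creep '1 -0.2 -0.35 0 0; 1 -0.4 -0.7 0 0;1 -0.4 -0.96 0.2 0;1 -0.4 -0.96 0.2 0'
python3 - <<'E'
from h import *
go(.4325,.007,.2,94.2)
camera('wrist'); print([(np.round(d['at'],4).tolist(),round(d['conf'],2)) for d in spot_point('pan_grip','wrist')[:3]+spot_point('pan','wrist')[:2]])
go(.4325,.007,.111,94.2)
E
```

```text
clock: 2.6
eef_pos: [0.3577, 0.1626, 0.2386]
tool_rot: [-0.034, 0.999, 0.0, 0.0]
ft_force: [0.5, -0.5, 0.1]
grip_width: 0.0856
grasp_force: 0.0
clock: 3.1
eef_pos: [0.426, 0.0243, 0.2063]
tool_rot: [-0.035, 0.999, 0.0, -0.002]
ft_force: [-1.1, 0.4, -0.0]
grip_width: 0.0855
grasp_force: 0.0
t 3.1 p [0.426  0.0243 0.2063] q [-3.510e-02  9.994e-01  2.000e-04 -2.200e-03] F [-1.11  0.38 -0.03] w 0.0855 g 0.0 j [ 0.057  0.128 -0.26   1.187  0.    -0.014]
shift [-0.036 -0.118  0.042] turn -0.001 yang 94.0
[([0.4318, 0.0031, 0.1057], 0.98), ([0.5167, 0.0111, 0.0574], 0.56)]
t 3.25 p [0.4274 0.0263 0.2088] q [-3.730e-02  9.993e-01  4.000e-04  4.000e-04] F [-0.45  1.59 -0.13] w 0.0851 g 0.0 j [ 6.100e-02  1.250e-01 -2.570e-01  1.188e+00  1.000e-03 -1.400e-02]
shift [-0.024 -0.131  0.652] turn 0.0 yang 94.3
```

```bash
python3 -m creep '1 -0.025 -0.145 0 0; 1 -0.025 -0.145 0.3 0;1 -0.025 -0.145 0.55 0;1 -0.025 -0.145 0.65 0;1 -0.025 -0.145 0.65 0'
python3 -m creep '0 0 0 0 0;0 0 0 0 0;0 0 0 0 0;0 0 0 0 0;0 0 0 0 0;0 0 0 0 0'
python3 - <<'E'
from h import *
st()
E
```

```text
clock: 3.88
eef_pos: [0.4319, 0.005, 0.1105]
tool_rot: [-0.038, 0.999, 0.0, -0.001]
ft_force: [-0.3, -0.1, 0.1]
grip_width: 0.0855
grasp_force: 0.0
clock: 4.62
eef_pos: [0.4325, 0.0035, 0.1112]
tool_rot: [-0.036, 0.999, 0.0, 0.0]
ft_force: [-1.4, 1.1, 5.2]
grip_width: 0.0151
grasp_force: 61.3
t 4.62 p [0.4325 0.0035 0.1112] q [-3.640e-02  9.993e-01  2.000e-04  3.000e-04] F [-1.37  1.14  5.19] w 0.0151 g 61.3 j [ 0.008  0.231 -0.407  0.932  0.    -0.065]
```

```bash
python3 -m creep '0 0 0 -0.04 0;0 0 0 -0.1 0;0 0 0 -0.2 0;0 0 0 -0.3 0;0 0 0 -0.38 0;0 0 0 -0.4 0'
python3 -m creep '0 0 0.08 0 0;0 0 0.22 0 0;0 0.02 0.38 0 0;0 0.03 0.55 0 0;0 0.06 0.72 0 0;0 0.08 0.87 0 0;0 0.1 0.97 0 0;0 0.1 1 0 0'
python3 - <<'E'
from h import *
camera('wrist'); print([(np.round(d['at'],4).tolist(),round(d['conf'],2)) for d in spot_point('pan_grip','wrist')[:2]+spot_point('pan','wrist')[:2]+spot_point('board','wrist')[:2]])
go(.412,.308,.171,94.2)
E
```

```text
clock: 5.38
eef_pos: [0.4327, 0.0033, 0.1716]
tool_rot: [-0.036, 0.999, -0.0, 0.001]
ft_force: [-0.2, -0.1, -2.4]
grip_width: 0.0146
grasp_force: 60.2
clock: 6.38
eef_pos: [0.4057, 0.1527, 0.1704]
tool_rot: [-0.037, 0.999, -0.0, -0.0]
ft_force: [-0.6, 0.1, -2.4]
grip_width: 0.0149
grasp_force: 60.3
[([0.4035, 0.1463, 0.1656], 0.68), ([0.4909, 0.1582, 0.1157], 0.6), ([0.5254, 0.0171, 0.0552], 0.46), ([0.5795, 0.3248, 0.0006], 0.79)]
t 6.58 p [0.4064 0.1515 0.1707] q [-3.620e-02  9.993e-01 -2.000e-04 -1.000e-04] F [ 0.41  0.36 -2.92] w 0.0148 g 60.3 j [ 0.357  0.169 -0.311  1.092 -0.     0.285]
shift [-0.113  1.038 -0.003] turn -0.0 yang 94.1
```

```bash
python3 -m creep '0 -0.02 0.08 0 0;0 -0.04 0.22 0 0;0 -0.06 0.38 0 0;0 -0.08 0.55 0 0;0 -0.1 0.72 0 0;0 -0.11 0.87 0 0;0 -0.11 0.97 0 0;0 -0.11 1 0 0;0 -0.11 1 0.15 0;0 -0.11 1 0.35 0;0 -0.11 1 0.5 0;0 -0.11 1 0.6 0'
python3 -m creep '0 0 0 0.01 0;0 0 0 0.03 0;0 0 0 0.045 0;0 0 0 0.055 0'
python3 - <<'E'
from h import *
go(.412,.308,.069,94.2)
E
```

```text
clock: 8.07
eef_pos: [0.4115, 0.3018, 0.0797]
tool_rot: [-0.036, 0.999, -0.001, -0.001]
ft_force: [0.4, -0.9, -2.0]
grip_width: 0.0149
grasp_force: 60.2
clock: 8.57
eef_pos: [0.4122, 0.3029, 0.073]
tool_rot: [-0.036, 0.999, 0.0, 0.0]
ft_force: [-0.6, 0.8, -1.9]
grip_width: 0.0148
grasp_force: 60.2
t 8.57 p [0.4122 0.3029 0.073 ] q [-3.640e-02  9.993e-01  3.000e-04  4.000e-04] F [-0.56  0.79 -1.91] w 0.0148 g 60.2 j [ 0.634  0.415 -0.253  0.902 -0.     0.561]
shift [-0.001  0.034  0.027] turn -0.0 yang 94.2
```

```bash
python3 -m creep '0 0 0 0.01 0;0 0 0 0.02 0;0 0 0 0.027 0'
python3 - <<'E'
from h import *
st()
E
```

```text
clock: 8.95
eef_pos: [0.4117, 0.3028, 0.0693]
tool_rot: [-0.037, 0.999, 0.0, -0.0]
ft_force: [-4.3, -1.5, 10.2]
grip_width: 0.0149
grasp_force: 61.8
t 8.95 p [0.4117 0.3028 0.0693] q [-3.650e-02  9.993e-01  2.000e-04 -1.000e-04] F [-4.28 -1.48 10.18] w 0.0149 g 61.8 j [ 0.634  0.42  -0.258  0.894  0.     0.561]
```

```bash
python3 -m creep '0.3 0 0 0 0;0.5 0 0 0 0;0.7 0 0 0 0;0.8 0 0 0 0;1 0 0 -0.1 0;1 0 0 -0.3 0;1 0 0 -0.7 0;1 0 0 -1 0;1 0 -0.2 -1 0;1 0 -0.6 -1 0;1 0 -1 -1 0;1 0 -1 -1 0'
python3 -m creep '1 0 -0.4 0 0;1 0 -0.8 -0.1 0;1 0 -1 -0.1 0;1 0 -1 -0.1 -0.063'
python3 -m creep '1 -0.1 -0.4 0 0;1 -0.2 -0.8 0 0;1 -0.2 -1 0 0;1 -0.2 -1 0 0'
python3 - <<'E'
from h import *
go(.507,-.3202,.26,105.5)
camera('top');camera('scene')
for n in ['top','scene']:
  for t in ['pan','hob_spot','hob']: print(n,t,[(np.round(d['at'],4).tolist(),round(d['conf'],2)) for d in spot_point(t,n)[:2]])
E
```

```text
clock: 10.45
eef_pos: [0.4229, 0.1498, 0.2197]
tool_rot: [-0.033, 0.999, -0.0, 0.001]
ft_force: [1.0, 0.4, -0.2]
grip_width: 0.0854
grasp_force: 0.0
clock: 10.95
eef_pos: [0.4344, 0.0024, 0.2346]
tool_rot: [-0.131, 0.991, -0.0, 0.001]
ft_force: [0.6, 0.3, -0.4]
grip_width: 0.0854
grasp_force: 0.0
clock: 11.45
eef_pos: [0.5024, -0.1347, 0.2337]
tool_rot: [-0.129, 0.992, 0.0, 0.0]
ft_force: [0.3, 0.4, 0.5]
grip_width: 0.0853
grasp_force: 0.0
t 11.45 p [ 0.5024 -0.1347  0.2337] q [-1.287e-01  9.917e-01  0.000e+00  4.000e-04] F [0.27 0.43 0.5 ] w 0.0853 g 0.0 j [-0.262  0.289  0.018  1.3    0.    -0.52 ]
shift [ 0.286 -1.203 -0.175] turn -0.004 yang 104.8
top pan [([0.4947, 0.3104, 0.0165], 0.97)]
top hob_spot [([0.5313, 0.0116, 0.0591], 0.64)]
top hob [([0.5046, 0.0167, 0.0007], 0.86)]
scene pan [([0.4959, 0.314, 0.0123], 0.83)]
scene hob_spot [([0.5304, 0.0132, 0.0578], 0.92)]
scene hob [([0.5043, 0.0175, -0.0001], 0.78), ([0.6875, 0.3102, 0.0104], 0.66)]
```

```bash
python3 -m creep '1 0.1 -0.1 -0.2 0;1 0.2 -0.5 -0.2 0;1 0.28 -0.9 -0.2 0;1 0.28 -1 -0.2 0'
python3 -m creep '1 0 -0.2 0 0;1 0 -0.2 0 0'
python3 - <<'E'
from h import *
go(.507,-.3202,.1785,105.5)
snap('wrist','wr1.png')
for t in ['probe_grip','probe','holder_rim','holder']: print(t,[(np.round(d['at'],4).tolist(),round(d['conf'],2)) for d in spot_point(t,'wrist')[:2]])
c=camera_params('wrist');print({k:np.round(v,3).tolist() for k,v in c.items()})
E
```

```text
clock: 12.35
eef_pos: [0.4991, -0.2923, 0.2633]
tool_rot: [-0.128, 0.992, -0.0, 0.0]
ft_force: [1.1, -0.6, -0.2]
grip_width: 0.0854
grasp_force: 0.0
clock: 12.6
eef_pos: [0.5074, -0.3191, 0.2629]
tool_rot: [-0.129, 0.992, 0.0, -0.0]
ft_force: [-0.1, 0.7, 0.1]
grip_width: 0.0852
grasp_force: 0.0
t 12.6 p [ 0.5074 -0.3191  0.2629] q [-1.292e-01  9.916e-01  2.000e-04 -1.000e-04] F [-0.14  0.73  0.05] w 0.0852 g 0.0 j [-0.561  0.44   0.315  1.446  0.    -0.821]
shift [ 0.004 -0.007  0.563] turn -0.004 yang 104.8
probe_grip []
probe []
holder_rim [([0.3339, -0.2416, 0.1087], 0.76)]
holder [([0.5472, -0.306, 0.0012], 0.91), ([0.3508, -0.2393, -0.0011], 0.78)]
{'camera_matrix': [[309.707, 0.0, 320.628], [0.0, 309.707, 198.135], [0.0, 0.0, 1.0]], 'eye': [0.427, -0.338, 0.383], 'attitude': [0.601, 0.783, 0.126, 0.097]}
```

View pics/wr1.png

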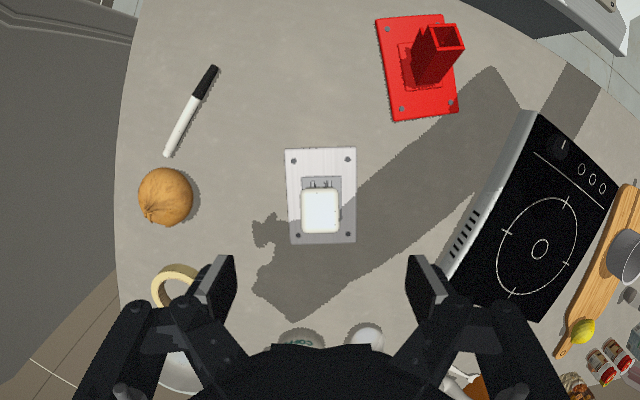

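```bash
python3 - <<'E'
from h import *
c=camera_params('wrist');K=c['camera_matrix'];v=np.array([320.5-K[0][2],210-K[1][2]]);r=np.hypot(*v);th=r/K[0][0]
d=R.from_quat(c['attitude']).as_matrix()@np.r_[v/r*np.sin(th),np.cos(th)];e=np.array(c['eye']);print(e+d*(.21-e[2])/d[2])
E
python3 -m creep '1 0 0 0.15 0;1 0 0 0.35 0;1 0 0 0.5 0;1 0 0 0.56 0;1 0 0 0.56 0'
python3 -m creep '0 0 0 0 0;0 0 0 0 0;0 0 0 0 0;0 0 0 0 0;0 0 0 0 0;0 0 0 0 0'
python3 - <<'E'
from h import *
st()
E
```

```text
[ 0.48991006 -0.32117823  0.21      ]
clock: 13.48
eef_pos: [0.5071, -0.3178, 0.1795]
tool_rot: [-0.13, 0.991, 0.0, -0.0]
ft_force: [-0.6, 0.4, 0.3]
grip_width: 0.0852
grasp_force: 0.0
clock: 14.22
eef_pos: [0.5073, -0.3187, 0.1801]
tool_rot: [-0.13, 0.992, -0.0, 0.0]
ft_force: [-0.4, -1.1, 4.6]
grip_width: 0.0231
grasp_force: 58.9
t 14.22 p [ 0.5073 -0.3187  0.1801] q [-1.298e-01  9.915e-01 -4.000e-04  3.000e-04] F [-0.39 -1.12  4.62] w 0.0231 g 58.9 j [-0.561  0.474  0.151  1.247 -0.    -0.821]
```

```bash
python3 -m creep '0 0.017 0 -0.047 0;0 0.05 0 -0.138 0;0 0.09 0 -0.247 0;0 0.13 0 -0.357 0;0 0.16 0 -0.44 0;0 0.171 0 -0.47 0;0 0.171 0 -0.47 0'
python3 -m creep '0 -0.05 0 -0.015 0;0 -0.1 0 -0.03 0;0 -0.15 0 -0.045 0;0 -0.2 0 -0.057 0'
python3 - <<'E'
from h import *
st(); snap('wrist','wr2.png'); p=camera('scene'); cv2.imwrite('pics/sc2.png',cv2.resize(p[180:290,330:440,::-1],(550,550),interpolation=cv2.INTER_CUBIC))
E
```

```text
clock: 15.1
eef_pos: [0.4823, -0.3251, 0.2503]
tool_rot: [-0.13, 0.992, -0.0, 0.0]
ft_force: [-0.3, -0.1, -0.6]
grip_width: 0.0234
grasp_force: 58.8
clock: 15.6
eef_pos: [0.5115, -0.317, 0.2582]
tool_rot: [-0.13, 0.992, 0.0, -0.001]
ft_force: [-4.3, -0.6, -1.2]
grip_width: 0.0237
grasp_force: 59.1
t 15.6 p [ 0.5115 -0.317   0.2582] q [-1.299e-01  9.915e-01  4.000e-04 -7.000e-04] F [-4.3  -0.65 -1.17] w 0.0237 g 59.1 j [-0.555  0.447  0.313  1.438 -0.    -0.815]
```

View pics/sc2.png

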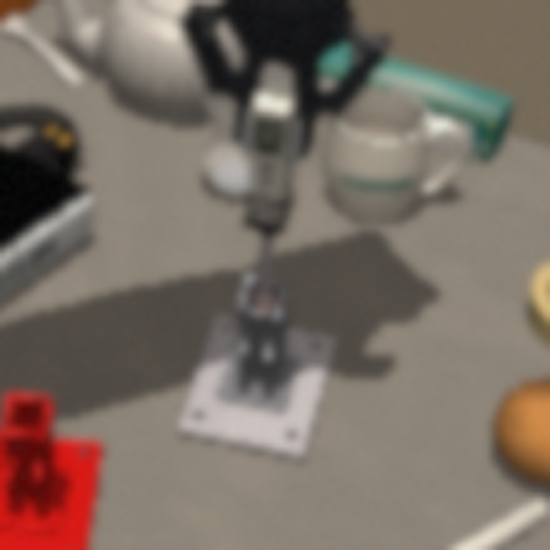

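```bash
python3 -m creep '0 -0.05 0 -0.01 0;0 -0.1 0 -0.02 0;0 -0.15 0 -0.023 0;0 -0.185 0 -0.023 0;0 -0.185 0 -0.023 0'
python3 - <<'E'
from h import *
st(); snap('wrist','wr3.png'); p=camera('scene'); cv2.imwrite('pics/sc3.png',cv2.resize(p[180:290,330:440,::-1],(550,550),interpolation=cv2.INTER_CUBIC))
for n in ['scene','wrist']:
 for t in ['probe','probe_grip','probe_tip']: print(n,t,[(np.round(d['at'],4).tolist(),round(d['conf'],2)) for d in spot_point(t,n)[:2]])
E
```

```text
clock: 16.32
eef_pos: [0.539, -0.3099, 0.2621]
tool_rot: [-0.13, 0.991, 0.0, 0.001]
ft_force: [-1.7, 0.0, -2.9]
grip_width: 0.0233
grasp_force: 59.7
t 16.32 p [ 0.539  -0.3099  0.2621] q [-1.301e-01  9.915e-01  0.000e+00  6.000e-04] F [-1.67  0.04 -2.91] w 0.0233 g 59.7 j [-5.220e-01  4.880e-01  3.870e-01  1.469e+00  1.000e-03 -7.830e-01]
scene probe [([0.5346, -0.3134, 0.0967], 0.52)]
scene probe_grip [([0.5331, -0.3124, 0.2596], 0.55), ([0.5291, 0.0149, 0.0542], 0.4)]
scene probe_tip []
wrist probe [([0.5347, -0.3104, 0.0917], 0.65)]
wrist probe_grip [([0.4963, 0.307, 0.0152], 0.5)]
wrist probe_tip [([0.5346, -0.3119, 0.0943], 0.54)]
```

```bash
python3 -m creep '0 0 0 -0.06 0;0 0 0 -0.15 0;0 0 0 -0.25 0;0 0 0 -0.32 0;0 0 0 -0.32 0;0 0 0 -0.32 0'
python3 - <<'E'
from h import *
from scipy.optimize import least_squares
st(); w=snap('wrist','wr4.png'); p=camera('scene')
for n in ['scene','wrist']:
 for t in ['probe_grip','probe_tip']: print(n,t,[(np.round(d['at'],4).tolist(),round(d['conf'],2)) for d in spot_point(t,n)[:2]])
for n,im in [('top',camera('top')),('scene',p)]:
    g=cv2.cvtColor(im,cv2.COLOR_RGB2GRAY).astype(float); ys,xs=np.mgrid[:400,:640]; q=plane(np.c_[xs.ravel(),ys.ravel()],n,.058)[:,:2]
    g=g-cv2.GaussianBlur(g,(0,0),5); g=g.ravel(); c=np.array([.528,.0125])
    for Rr in (.078,.0155):
        for k in range(6):
            r=np.hypot(*(q-c).T); m=(abs(r-Rr)<(.012 if Rr>.05 else .008))&(g>6)
            f=least_squares(lambda v:np.hypot(*(q[m]-v).T)-Rr,c,loss='soft_l1',f_scale=.002); c=f.x
        print(n,Rr,c.round(4),m.sum(),np.median(abs(f.fun)).round(4))
E
```

```text
clock: 17.48
eef_pos: [0.5383, -0.3101, 0.3099]
tool_rot: [-0.13, 0.992, 0.0, 0.0]
ft_force: [-0.3, 0.5, -1.2]
grip_width: 0.0229
grasp_force: 59.9
t 17.48 p [ 0.5383 -0.3101  0.3099] q [-1.299e-01  9.915e-01  0.000e+00  2.000e-04] F [-0.34  0.54 -1.15] w 0.0229 g 59.9 j [-0.523  0.485  0.505  1.59   0.    -0.783]
scene probe_grip [([0.5306, -0.309, 0.3052], 0.55)]
scene probe_tip [([0.4124, 0.2994, 0.0642], 0.54), ([0.5297, -0.3131, 0.1058], 0.17)]
wrist probe_grip [([0.5979, -0.5051, -0.0015], 0.74), ([0.5283, -0.3086, 0.3086], 0.63)]
wrist probe_tip [([0.5309, -0.3091, 0.1424], 0.55), ([0.5313, -0.3109, 0.1025], 0.4)]
top 0.078 [0.529  0.0145] 358 0.0023
top 0.0155 [0.5289 0.0139] 71 0.0022
scene 0.078 [0.5278 0.0162] 169 0.003
scene 0.0155 [0.5301 0.0175] 46 0.0035
```

View pics/wr4.png

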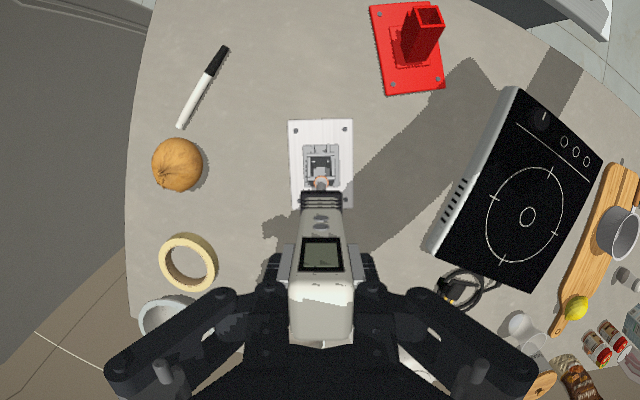

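```bash
python3 - <<'E'
from h import *
o=telemetry.get_obs();M=R.from_quat(o['tool_rot']).as_matrix();c=camera_params('wrist');K=c['camera_matrix'];A=R.from_quat(c['attitude']).as_matrix()
def proj(P):
    v=A.T@(P-c['eye']);th=np.arctan2(np.hypot(v[0],v[1]),v[2]);u=v[:2]/np.hypot(v[0],v[1])*th*K[0][0];return np.round([u[0]+K[0][2],u[1]+K[1][2]],1)
g=o['eef_pos']+M@[0,0,.003]; ux=M[:,0]*np.r_[1,1,0]; up=np.array([0,0,1.])
for t in (-.06,-.03,0,.03,.06):  # + : handle leans to -x(holder), foot to +x
    ax=np.sin(t)*ux+np.cos(t)*up; fx=np.cos(t)*ux-np.sin(t)*up
    for G in (.1666,): print(t,{n:proj(g+ax*(z-G)+fx*x).tolist() for n,z,x in [('footnear',0,.007),('footfar',0,-.007),('collB',.090,.017),('collT',.098,.017),('topnear',.202,.014),('topfar',.202,-.014)]})
p=cv2.imread('pics/wr4.png');cv2.imwrite('pics/c4.png',cv2.resize(p[165:365,270:370],(400,800),interpolation=cv2.INTER_CUBIC)[:600])
E
```

```text
-0.06 {'footnear': [319.9, 168.4], 'footfar': [319.9, 182.3], 'collB': [319.7, 191.7], 'collT': [319.6, 196.0], 'topnear': [318.9, 311.6], 'topfar': [319.1, 360.0]}
-0.03 {'footnear': [319.9, 173.4], 'footfar': [319.9, 187.3], 'collB': [319.7, 194.7], 'collT': [319.6, 198.7], 'topnear': [318.9, 308.6], 'topfar': [319.1, 359.2]}
0 {'footnear': [319.9, 178.4], 'footfar': [319.9, 192.2], 'collB': [319.7, 197.6], 'collT': [319.6, 201.5], 'topnear': [318.9, 305.5], 'topfar': [319.1, 358.3]}
0.03 {'footnear': [319.9, 183.3], 'footfar': [319.9, 197.2], 'collB': [319.7, 200.6], 'collT': [319.6, 204.2], 'topnear': [318.9, 302.5], 'topfar': [319.0, 357.3]}
0.06 {'footnear': [319.9, 188.3], 'footfar': [319.9, 202.1], 'collB': [319.7, 203.7], 'collT': [319.7, 207.0], 'topnear': [318.9, 299.3], 'topfar': [319.0, 356.2]}
```

View pics/c4.png

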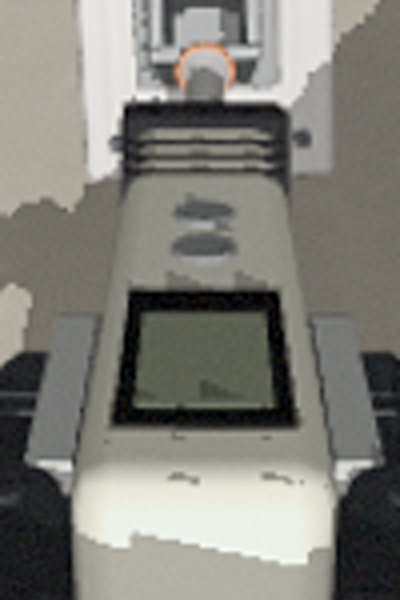

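```bash
python3 -m creep '0 -0.02 0.1 0 0;0 -0.05 0.3 0 0;0 -0.1 0.55 0 0;0 -0.15 0.8 0 0;0 -0.2 1 0 0'
python3 - <<'E'
from h import *
go(.534,.0153,.27,105)
E
```

```text
clock: 18.45
eef_pos: [0.5279, -0.1551, 0.3103]
tool_rot: [-0.13, 0.991, 0.0, 0.0]
ft_force: [0.6, -0.3, -0.2]
grip_width: 0.0231
grasp_force: 59.9
t 18.45 p [ 0.5279 -0.1551  0.3103] q [-1.304e-01  9.915e-01  2.000e-04  2.000e-04] F [ 0.62 -0.31 -0.16] w 0.0231 g 59.9 j [-2.860e-01  3.280e-01  2.710e-01  1.513e+00  1.000e-03 -5.480e-01]
shift [-0.333  1.087  0.269] turn -0.0 yang 105.0
```

```bash
python3 -m creep '0 -0.03 0.15 0 0;0 -0.08 0.4 0 0;0 -0.15 0.65 0 0;0 -0.23 0.85 0.07 0;0 -0.3 0.97 0.14 0;0 -0.33 1 0.2 0;0 -0.33 1 0.27 0;0 -0.33 1 0.3 0'
python3 - <<'E'
from h import *
go(.534,.0153,.24,105)
w=snap('wrist','wr5.png'); cv2.imwrite('pics/c5.png',cv2.resize(w[110:260,230:410,::-1],(720,600),interpolation=cv2.INTER_CUBIC))
print([(np.round(d['at'],4).tolist(),round(d['conf'],2)) for d in spot_point('probe_tip','wrist')[:2]+spot_point('hob_spot','wrist')[:1]])
camera('scene');print([(np.round(d['at'],4).tolist(),round(d['conf'],2)) for d in spot_point('probe_tip','scene')[:2]+spot_point('hob_spot','scene')[:1]])
E
```

```text
clock: 19.45
eef_pos: [0.5371, -0.0005, 0.2641]
tool_rot: [-0.129, 0.992, -0.0, -0.001]
ft_force: [-0.2, 0.1, -1.3]
grip_width: 0.0233
grasp_force: 59.9
t 19.45 p [ 5.371e-01 -5.000e-04  2.641e-01] q [-1.294e-01  9.916e-01 -0.000e+00 -7.000e-04] F [-0.24  0.09 -1.27] w 0.0233 g 59.9 j [-1.00e-03  3.12e-01  1.29e-01  1.39e+00 -0.00e+00 -2.60e-01]
shift [-0.007  0.107  0.161] turn -0.001 yang 104.9
[([0.5313, -0.002, 0.0954], 0.68), ([0.5245, 0.0179, 0.056], 0.87)]
[([0.5262, 0.0159, 0.0543], 0.82)]
```

View pics/c5.png

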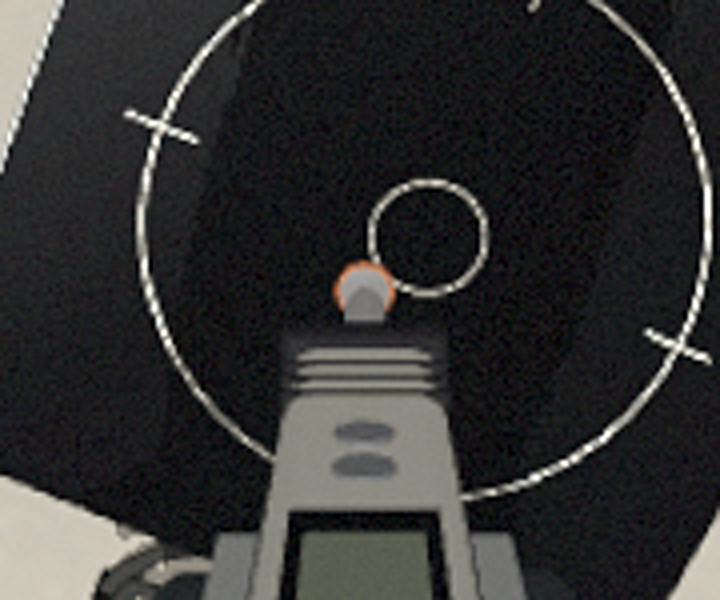

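```bash
cat >> h.py <<'E'
def wpt(px,z):
    c=camera_params('wrist');K=c['camera_matrix'];v=np.array([px[0]-K[0][2],px[1]-K[1][2]]);r=np.hypot(*v);th=r/K[0][0]
    d=R.from_quat(c['attitude']).as_matrix()@np.r_[v/r*np.sin(th),np.cos(th)];e=np.array(c['eye']);return (e+d*(z-e[2])/d[2]).round(4)
E
python3 - <<'E'
from h import *
s=wpt((337.2,169.2),.058); f=wpt((321,182.7),.0955); print('spot',s,'foot',f)
o=telemetry.get_obs(); d=s-f; print(d); go(*(o['eef_pos'][:2]+d[:2]),.235,104.9)
E
```

```text
spot [0.5263 0.0157 0.058 ] foot [ 0.5355 -0.      0.0955]
[-0.0092  0.0157 -0.0375]
t 19.75 p [ 5.379e-01 -3.000e-04  2.655e-01] q [-1.294e-01  9.916e-01 -1.000e-04  4.000e-04] F [ 0.45 -0.75 -1.67] w 0.0233 g 59.9 j [-1.000e-03  3.110e-01  1.320e-01  1.391e+00 -0.000e+00 -2.600e-01]
shift [0.033 0.117 0.203] turn -0.0 yang 104.9
```

```bash
python3 -m creep '0 0.01 0.05 0 0;0 0.033 0.117 0 0;0 0.033 0.117 0.05 0;0 0.033 0.117 0.12 0;0 0.033 0.117 0.18 0;0 0.033 0.117 0.2 0;0 0.033 0.117 0.2 0'
python3 - <<'E'
from h import *
st(); F=[]
w=snap('wrist','wr6.png')
for i in range(8): F.append(telemetry.get_obs()['ft_force']); camera('wrist')
print(np.mean(F,0),np.std(F,0)); st()
cv2.imwrite('pics/c6.png',cv2.resize(w[130:230,260:390,::-1],(780,600),interpolation=cv2.INTER_CUBIC))
E
```

```text
clock: 20.62
eef_pos: [0.5283, 0.0157, 0.2345]
tool_rot: [-0.13, 0.992, 0.0, -0.0]
ft_force: [0.2, 0.8, -1.3]
grip_width: 0.0235
grasp_force: 59.9
t 20.62 p [0.5283 0.0157 0.2345] q [-1.297e-01  9.916e-01  0.000e+00 -5.000e-04] F [ 0.16  0.8  -1.35] w 0.0235 g 59.9 j [ 0.03   0.306  0.044  1.31  -0.    -0.23 ]
[-0.5589762   0.05518433 -0.98360762] [0.47142332 0.44280766 0.50673207]
t 21.07 p [0.5285 0.0159 0.2352] q [-1.298e-01  9.915e-01 -0.000e+00  2.000e-04] F [-0.31 -0.48 -0.45] w 0.0235 g 59.9 j [ 0.03   0.305  0.045  1.31   0.    -0.23 ]
```

View pics/c6.png

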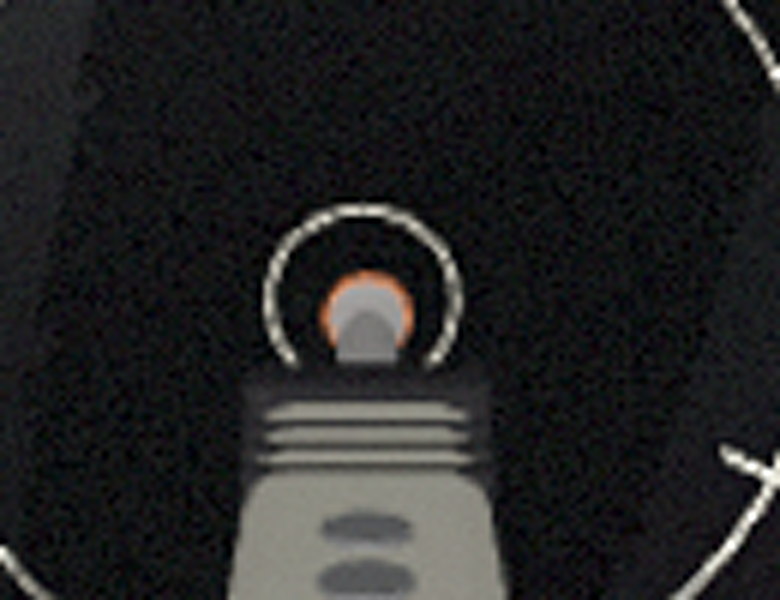

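```bash
cat > f.py <<'E'
from h import *
F=[];Z=[]
for i in range(8):
    o=telemetry.get_obs();F.append(o['ft_force']);Z.append(o['eef_pos'][2]);camera('wrist')
print('F',np.mean(F,0).round(2),'z',np.mean(Z).round(4),o['clock'])
E
python3 -m creep '0 0 0 0.02 0;0 0 0 0.035 0;0 0 0 0.035 0' | grep ft; python3 f.py
python3 -m creep '0 0 0 0.01 0;0 0 0 0.01 0' | grep ft; python3 f.py
python3 -m creep '0 0 0 0.01 0;0 0 0 0.01 0' | grep ft; python3 f.py
```

```text
ft_force: [0.7, -0.1, -1.0]
F [ 0.21 -0.16 -0.85] z 0.2297 21.8
ft_force: [-0.0, -0.0, -0.6]
F [ 0.14  0.21 -0.83] z 0.2282 22.45
ft_force: [0.0, -0.7, -1.2]
F [-0.13 -0.03 -1.02] z 0.2267 23.1
```

```bash
python3 -m creep '0 0 0 0.01 0;0 0 0 0.01 0' | grep ft; python3 f.py
python3 -m creep '0 0 0 0.01 0;0 0 0 0.01 0' | grep ft; python3 f.py
```

```text
ft_force: [0.3, 0.7, 1.1]
F [ 0.15 -0.08  0.72] z 0.2255 23.75
ft_force: [0.8, -0.2, 1.2]
F [0.46 0.06 1.31] z 0.2238 24.4
```

```bash
python3 -m creep '0 0 0 0.01 0;0 0 0 0.019 0;0 0 0 0.019 0;0 0 0 0.019 0' | grep ft; python3 f.py
python3 - <<'E'
from h import *
st(); w=snap('wrist','wr7.png'); p=camera('scene')
a=cv2.resize(w[140:220,270:374,::-1],(780,600),interpolation=cv2.INTER_CUBIC); b=cv2.resize(p[150:260,240:383,::-1],(780,600),interpolation=cv2.INTER_CUBIC)
cv2.imwrite('pics/c7.png',cv2.resize(np.hstack([a,b]),(800,308)))
print([(np.round(d['at'],4).tolist(),round(d['conf'],2)) for d in spot_point('pan','scene')[:1]+spot_point('probe_grip','scene')[:1]+spot_point('probe_tip','scene')[:1]])
E
```

```text
ft_force: [0.3, -0.1, 1.9]
F [0.21 0.11 2.12] z 0.221 25.3
t 25.35 p [0.5285 0.0159 0.221 ] q [-1.298e-01  9.915e-01 -0.000e+00  1.000e-04] F [ 1.48 -0.14  3.5 ] w 0.0232 g 60.2 j [ 0.03   0.313  0.018  1.275  0.    -0.23 ]
[([0.4976, 0.3153, 0.0136], 0.76), ([0.5237, 0.0179, 0.2168], 0.57)]
```

View pics/c7.png

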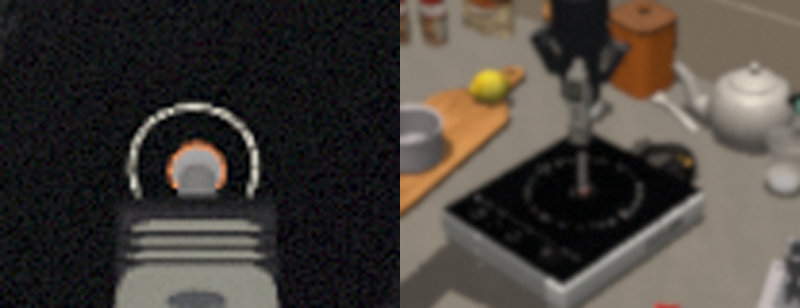

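```bash
python3 -c "
from workcell import ticket
print(ticket.job_done())"
```

```text
the job is handed in; nothing more can be done
None
```

The job is handed in at about 25 s on the robot's clock: the pan stands on the board, and the probe is held within about 2° of upright inside the small ring, still gripped and pressing at about 3.1 N (spring about 4.6–5 mm in).

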